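# Turn the catch, lift the sagging bolt over its bent keeper and hold the rack gate ajar

### The job

Get the gate of the tray rack open for the next tray. First turn the hook catch on the rack's top clockwise until it clicks over into its open seat, then lift the sagging bolt by its knob so that its nose clears the bent-up lip of the keeper and draw it right back, and swing the gate towards you until its free edge stands about 10 cm (a hand's width) off the rack. The gate springs shut by itself, so finish while still holding it there steadily in the gripper, and leave the other things on the rack and the table where they are.

Things in the scene. Friction and masses are not known exactly. Their poses are not given: they have to be found in the camera images.
- rack: Counter-top stainless-steel tray rack, fixed to the table, 450 mm wide, 325 mm deep, its steel top sheet at 240 mm above the table. Origin: the middle of the rack's front face, at table height; its x axis points into the rack (away from the gate side), y to the rack's left (the gate's hinge side), z up. The gate hangs 3 to 18 mm in front of this face (towards -x).
- catch_grip (a point): Middle of the thumb-turn of the hook catch on the top sheet: an upright steel bar 42 mm long, 12 mm thick and 26 mm tall (from 267 to 293 mm above the table), turning about the vertical axis through this point. The bar is long along this point's x axis; it is parallel to the rack's x axis when joint catch is 0. Beneath it, up to 257 mm above the table, is its hook arm, which reaches 65 mm forward round an upright 8 mm pin (24 mm tall) on the gate's top rail.
- catch (a joint): Angle of the hook catch, rad, growing clockwise seen from above, range 0 to 1.5. It starts hooked, at 0 to 0.1. A sprung detent resists from 0.14 with up to about 0.16 N m (half-way, at 0.6, it is at its crest) and past the crest drives the catch on with a click to 1.0 or more, its open seat, where it stays; friction 0.02 N m. The hook holds the gate's pin up to about 0.3; short of the crest the detent throws it back when let go.
- bolt_knob (a point): Centre of the bolt's knob: an upright steel cylinder 16 mm in diameter and 26 mm tall, on a 9 mm stalk that rises from the bolt on the gate's front face; at rest 270 mm above the table, 30 mm above the gate's top rail. Nothing else stands that high within 60 mm of it. The bolt runs level along the gate, 29 mm in front of the rack's front face, and its nose points to the rack's right (-y).
- bolt (a joint): How far the bolt is drawn back, m: 0 shot, 0.045 fully drawn (towards +y of the rack, the gate's hinge side). It starts shot, between 0 and 0.002. About 1 to 3 N of friction; it stays where it is left. At rest height the hanging nose meets the keeper's lip after some 4.5 mm of draw. The nose has passed the lip and left the keeper beyond 0.035, so draw it nearly all the way.
- bolt_lift (a joint): How far the bolt is lifted in its worn straps, m: 0 resting, 0.018 topmost. The nose clears the lip from about 0.009 upwards, and must stay that high until it is drawn over the lip; 0.013 is a good height. Only the bolt's weight (about 0.2 to 0.4 kg) resists.
- bolt_nose (a point): Middle of the bolt's nose, a steel block 12 x 20 x 21 mm that hangs 9 mm below the 12 mm rod, behind the lip of the keeper on the rack's right front post. The keeper's two cheeks, front and back of the nose, hold the gate shut as long as the nose is between them.
- gate (a joint): Opening angle of the gate, rad: 0 shut, growing as its free (right) edge swings towards the robot, to 1.0 at most. A spring hinge closes it: 0.7 N m at 0, 1.05 N m at 0.25 (about 4 N at the bolt's knob). Free edge 100 mm off the rack: about 0.27.
- gate_hinge (a point): Point on the gate's vertical hinge axis, level with the gate's top (240 mm); the axis stands 18 mm in front of the rack's face, 200 mm left of its middle. From it the gate runs 365 mm to its free edge; the point's -y axis points along the gate to the free edge.
- gate_edge (a point): Top corner of the gate's free edge, 240 mm up, middle of its 15 mm thickness.
- cake_a_mid (a point): Bystander: chocolate-coated round cake, 76 mm across, 25 mm tall, on the rack's top sheet; its middle.
- cake_b_mid (a point): Bystander: a second such cake on the rack's top sheet; its middle.
- pastry_brush_mid (a point): Bystander: pastry brush, 155 mm long, lying on the rack's top sheet; near its middle.
- tub_mid (a point): Bystander: white plastic tub, 118 mm across, 101 mm tall, beside the rack; its middle.
- jar_mid (a point): Bystander: amber glass jar, 74 mm across, 93 mm tall, beside the rack; its middle.
- scraper_mid (a point): Bystander: dough scraper, 150 x 95 mm, 18 mm tall, lying on the table before the rack; its middle.
- shaker_mid (a point): Bystander: steel sugar shaker, 70 mm across, 70 mm tall, beside the rack; its middle.
- palette_mid (a point): Bystander: palette knife, 255 mm long, 18 mm tall, lying on the table before the rack; near its middle.

How it is judged (in metres and radians):
On the way, in this order (a step that is already met when the one before it is completed fails the run):
1. the hook catch is turned past its detent into the open seat (value of joint catch above 0.95 rad), for 0.2 s.
2. the bolt's nose, lifted, passes over the keeper's lip (value of joint bolt_lift above 0.007 m and value of joint bolt between 0.008 and 0.03 m).
3. the bolt is drawn clear of the keeper (value of joint bolt above 0.033 m), for 0.2 s.
At the end, for the whole second after the job is handed in: Through the last second the gripper's fingers touch the gate (or the bolt it carries) with more than 1 N, the gate stands still (under 0.05 rad/s) at 0.16 to 0.40 rad (free edge about 60 to 140 mm off), the catch is in its open seat (joint above 0.95) and the bolt is still drawn (above 0.02) (value of joint catch above 0.95 rad and value of joint bolt above 0.02 m and value of joint gate between 0.16 and 0.4 rad and velocity of joint gate between -0.05 and 0.05 rad/s and contact force between the fingers and gate above 1 N); the arm keeps its last pose, push and grip.
It fails at once if a cake or the brush on the rack's top is moved by more than 3 cm (distance of any of cake_a_mid, cake_b_mid, pastry_brush_mid from where it was at the start of the episode above 0.03 m).
It fails at once if a thing on the table (tub, jar, scraper, shaker, palette knife) is moved by more than 3 cm (distance of any of tub_mid, jar_mid, scraper_mid, shaker_mid, palette_mid from where it was at the start of the episode above 0.03 m).
It also fails if it takes over 45 s, if anything falls off the work surface, if the arm or the gripper's body presses on something with over 40 N, if the wrist force passes 120 N, or if a joint passes its speed limit or range.

### The arm

A 6-joint arm with a two-finger parallel gripper is mounted at the origin on the work surface. World frame = base frame: x ahead of the robot, y to its left, z up, the work surface at z = 0. Lengths are in m, angles in degrees, forces in N, time in s.
With the tool pointing down it reaches from about 0.35 to 0.875 m from the base axis. Payload 4.2 kg.
Tool frame: the origin (TCP) lies midway between the tips of the shut fingers; the grasp point (between the pads) lies 19 mm behind it; z points along the fingers, y is the direction in which the jaws open and shut (so a half turn about z gives the same grasp; the last joint's range is limited). The gripper opens to 87 mm and grips with 3 to 60 N. Pads are 19 mm wide; open, the fingers measure 117 mm over their backs; the gripper's body (75 mm by 190 mm) begins 51 mm behind the grasp point.
Start: joints at [90.791, 22.042, 0.453, 0, -68.411, -14.817], TCP at [0.151, 0.606, 0.223] pointing down, gripper open.
Joint ranges: [-179.83, 179.83], [-69.29, 118.12], [-61.27, 80.66], [-181.25, 117.63], [-171.15, -9.14], [-177.46, 177.46]. Speed limits (degrees/s): [159.86, 159.86, 180, 180, 180, 180].

### API

Orientations are given as a 3x3 rotation matrix whose columns are the frame's x, y, z axes.
In Python, from station import r gives the robot as it stands.
- The arm moves only by the tool play_rows, never from a script. Its argument "commands" is a list that holds one entry, the list of rows, each a list of 7 numbers: the shift along the world's x, y, z in m, then the turn, a rotation vector about the world's x, y, z in rad, then the closure, from 0 (fully open) to 1 (shut). A call has 1 to 5 rows; each row is the pose to reach, as a shift and turn from the pose commanded when the call began; what a row does not reach only later rows make up. A row lasts 1/10 s, in which the tool goes at most 50 mm and 8.59 degrees, less where a joint would pass 70% of its speed; a pose out of reach is approached as far as the arm can. A call with a gripper value outside its range is refused whole. The fingers move at their own pace and stop on an object; the grip force is fixed at half the most. Time passes only in rows, so rows that repeat a pose let the fingers close. It gives the time, the measured TCP pose, the force and the opening at its end, in the units of the state.
- r.sense(): the state, without advancing time (a new reading comes with each control period).
- r.capture(name): name is "scene" or "top" or "wrist"; returns a dict with "image" (384x512x3 uint8, red, green, blue), "range_z" (384x512 float32, m along the optical axis (not along the pixel's ray), 0 where there is no reading), "intrinsics" (3x3 intrinsics, pixels), "k1" (the pictures are not rectified: a ray, as slopes to the right and down, at radius r is drawn at 1 + k1 r^2 times it, then the intrinsics apply), "extrinsics" (4x4, takes a point from camera to world coordinates); the wrist camera has in their place "mount" (4x4, takes a point from camera to tool coordinates, whose origin is the TCP and whose axes are the flange's). Camera axes: x right, y up, looking along -z (the intrinsics and any distortion apply to the point x, -y, -z); pixel columns grow to the right and rows downward; lengths in m; the calibration is good to about 2 mm. A picture is of the moment at which its call begins: read the wrist's pose just before it.
- r.finish_job(): hands the job in, once; it reports no verdict.
The state is a dict: "time_s": time; "joints": joint angles; "joint_velocities": joint speeds; "effort": joint torques, N m; "tcp_pos": TCP position; "ee_rot": TCP orientation; "wrist_force": force on the tool from outside, world axes, zero at the start; "moment": the same for the moment, N m; "gripper_width": opening from 0.0 (shut) to 1.0 (fully open).
Only numpy, scipy, OpenCV 4.12 (cv2) and the standard library are available. Lean on these libraries where they do the work, as an engineer would, in place of code of your own. Each camera call takes 0.05 s, during which the arm holds its last target. There are 200 camera calls.

## Working session

There is one attempt and no reset: what is moved stays moved. The work goes in short steps, Python scripts to look and compute and a tool call to move; the robot and the scene stay as the last step left them, time stands still between calls to the robot, and variables do not carry over. Pictures are saved under pics/ and viewed, about 8 in all and at most 12, crops included, and the job is handed in when it is done.

Besides the shell and the picture viewer there is one more tool, called as a command line: name --argument value ..., lists and objects as JSON in quotes. play_rows: Moves the arm, as the interface text tells. Its arguments: {"type":"object","properties":{"commands":{"type":"array","items":{"type":"array","items":{"type":"array","items":{"type":"number"}}}}},"required":["commands"]}

```bash
mkdir -p pics; ls; cat > h.py <<'E'
import numpy as np,cv2
from station import r
def grab(n):
    s=r.sense(); c=r.capture(n)
    if n=="wrist":
        T=np.eye(4);T[:3,:3]=np.array(s["ee_rot"]);T[:3,3]=s["tcp_pos"];E=T@np.array(c["mount"])
    else: E=np.array(c["extrinsics"])
    z=np.array(c["range_z"]);K=np.array(c["intrinsics"]);h,w=z.shape
    u,v=np.meshgrid(np.arange(w),np.arange(h))
    x=(u-K[0,2])/K[0,0];y=(v-K[1,2])/K[1,1]
    rd=np.hypot(x,y);rr=rd.copy()
    for _ in range(20): rr=rd/(1+c["k1"]*rr**2)
    f=np.where(rd>0,rr/np.maximum(rd,1e-9),1);x=x*f;y=y*f
    P=np.stack([x*z,-y*z,-z],-1)@E[:3,:3].T+E[:3,3]
    P[z<=0]=np.nan
    return np.array(c["image"]),P,E,K,c["k1"]
def save(n,im,s=1.5):
    cv2.imwrite("pics/"+n+".png",cv2.resize(im[:,:,::-1],None,fx=s,fy=s,interpolation=cv2.INTER_CUBIC))
E
python3 - <<'E'
from h import *
print(r.sense())
for n in("scene","top"):
    im,P,E,K,k=grab(n);save(n,im);np.save(n+".npy",P);print(n,E[:3,3])
E
```

```text
pics
{'time_s': 0.0, 'joints': array([ 9.07911991e+01,  2.20904614e+01,  3.82910110e-01, -2.72763619e-02,
       -6.84099577e+01, -1.48171921e+01]), 'joint_velocities': array([ 0.03227722, -0.00613846, -0.01172191,  0.05541294, -0.06430429,
        0.07032235]), 'effort': array([-6.31109397e-04, -3.90661168e+01,  1.87400687e+01,  4.21973169e+00,
        1.09671257e-02, -1.99555925e-04]), 'tcp_pos': array([0.15131323, 0.60582004, 0.22148856]), 'ee_rot': array([[ 9.70143315e-01, -2.42532011e-01, -4.14300027e-04],
       [-2.42532346e-01, -9.70141140e-01, -2.05679661e-03],
       [ 9.69095178e-05,  2.09586864e-03, -9.99997799e-01]]), 'wrist_force': array([ 0.67080692,  0.08261115, -0.4305168 ]), 'moment': array([-0.08690231, -0.03034608, -0.0286593 ]), 'gripper_width': 0.9990546413272977}
scene [ 1.34470837 -0.44159993  1.51575177]
top [ 0.36649469 -0.01071736  1.2737705 ]
```

View pics/scene.png

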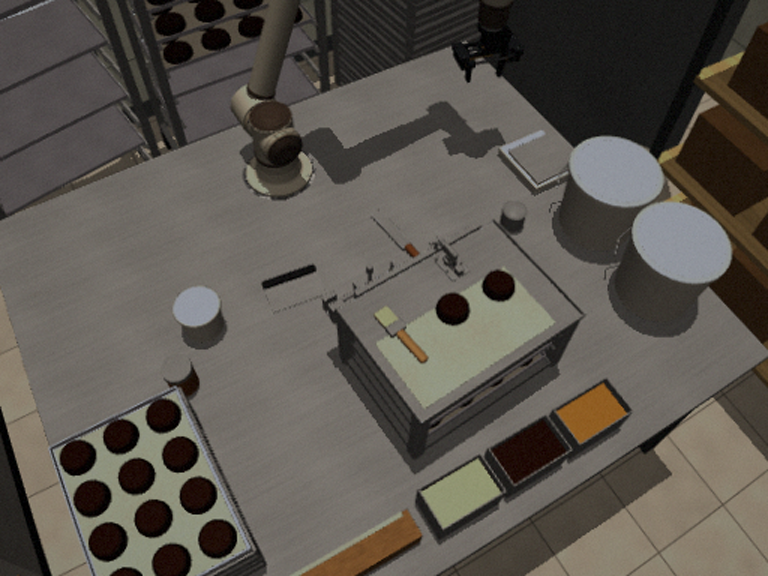

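View pics/top.png

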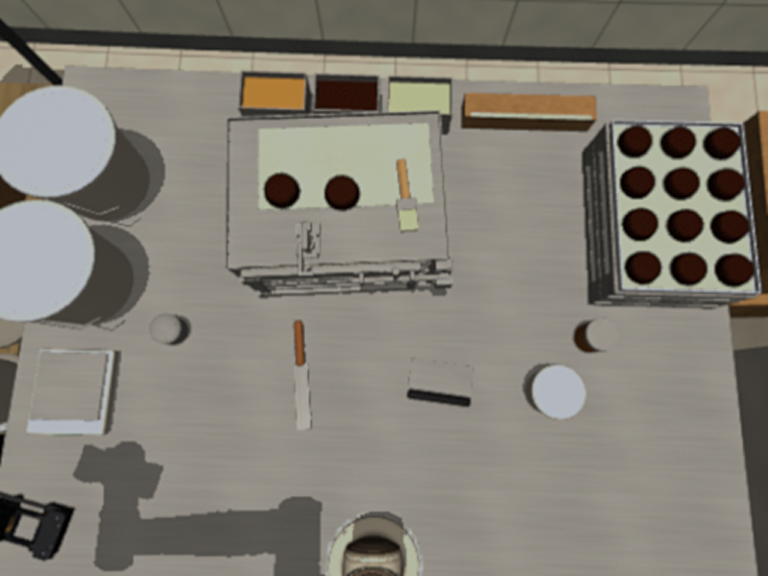

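```bash
python3 - <<'E'
from h import *
for n in("top","scene"):
    P=np.load(n+".npy").reshape(-1,3);P=P[np.isfinite(P).all(1)]
    m=(P[:,0]>.3)&(P[:,0]<.95)&(abs(P[:,1])<.4)
    Q=P[m]
    s=Q[(Q[:,2]>.234)&(Q[:,2]<.246)]
    r_=cv2.minAreaRect(s[:,:2].astype(np.float32)*1000);print(n,r_,np.median(s[:,2]))
    print(cv2.boxPoints(r_))
    h=Q[(Q[:,2]>.25)&(Q[:,2]<.31)]
    g=np.zeros((700,900),np.uint8)
    ij=np.round((h[:,:2]-[.3,-.4])*1000).astype(int)
    g[ij[:,0].clip(0,699),ij[:,1].clip(0,899)]=1
    g=cv2.dilate(g,np.ones((7,7)))
    k,l=cv2.connectedComponents(g)
    lab=l[ij[:,0].clip(0,699),ij[:,1].clip(0,899)]
    for i in range(1,k):
        c=h[lab==i]
        if len(c)>2: print(len(c),c.mean(0).round(4),c.min(0).round(3),c.max(0).round(3))
E
python3 - <<'E'
import cv2
im=cv2.imread("pics/top.png")
cv2.imwrite("pics/topc.png",cv2.resize(im[200:310,220:470],None,fx=3,fy=3,interpolation=cv2.INTER_CUBIC))
E
```

```text
top ((766.6842041015625, 93.90132141113281), (360.2646789550781, 456.0605163574219), 3.891906261444092) 0.24150178468554429
[[ 571.48987  309.17932]
 [ 602.4447  -145.82944]
 [ 961.87854 -121.37668]
 [ 930.9237   333.63208]]
183 [0.6383 0.1507 0.2707] [0.595 0.134 0.251] [0.68  0.165 0.296]
29 [ 0.6025 -0.0283  0.2813] [ 0.597 -0.036  0.262] [ 0.609 -0.022  0.288]
14 [0.6384 0.3103 0.2516] [0.614 0.308 0.25 ] [0.66  0.313 0.255]
12 [ 0.6628 -0.1346  0.2524] [ 0.644 -0.136  0.25 ] [ 0.679 -0.132  0.257]
7 [0.6785 0.3137 0.2524] [0.669 0.313 0.25 ] [0.69  0.314 0.255]
31 [0.6965 0.1493 0.2604] [0.688 0.143 0.251] [0.707 0.157 0.268]
17 [ 0.7285 -0.1299  0.2521] [ 0.695 -0.132  0.25 ] [ 0.76  -0.126  0.255]
418 [ 0.7589 -0.0464  0.2543] [ 0.695 -0.071  0.25 ] [ 0.847 -0.025  0.261]
21 [0.7256 0.3163 0.2519] [0.698 0.313 0.25 ] [0.752 0.319 0.256]
428 [0.7689 0.0839 0.2646] [0.736 0.049 0.25 ] [0.807 0.12  0.272]
432 [0.7695 0.206  0.2644] [0.738 0.172 0.25 ] [0.807 0.242 0.272]
7 [ 0.7803 -0.1256  0.2517] [ 0.769 -0.126  0.25 ] [ 0.795 -0.125  0.254]
5 [0.7779 0.319  0.2526] [0.771 0.31
[... 2353 characters left out ...]
21 0.25 ] [0.861 0.328 0.257]
7 [ 0.8297 -0.1211  0.2535] [ 0.818 -0.123  0.25 ] [ 0.843 -0.119  0.256]
29 [ 0.8992 -0.1165  0.2529] [ 0.851 -0.122  0.25 ] [ 0.947 -0.111  0.256]
8 [0.8837 0.3315 0.2519] [0.869 0.328 0.25 ] [0.896 0.334 0.256]
11 [0.9186 0.3311 0.2527] [0.904 0.321 0.251] [0.933 0.336 0.257]
8 [0.9346 0.2867 0.2528] [0.932 0.273 0.25 ] [0.937 0.299 0.255]
3 [0.9325 0.3101 0.2509] [0.931 0.307 0.25 ] [0.934 0.313 0.252]
9 [0.9394 0.2237 0.2537] [0.938 0.212 0.25 ] [0.94  0.236 0.258]
25 [0.9437 0.1484 0.2531] [0.94  0.102 0.251] [0.947 0.198 0.258]
3 [0.9486 0.0668 0.2511] [0.947 0.062 0.25 ] [0.95  0.071 0.252]
3 [0.9484 0.0816 0.2544] [0.948 0.079 0.252] [0.949 0.085 0.257]
```

View pics/topc.png

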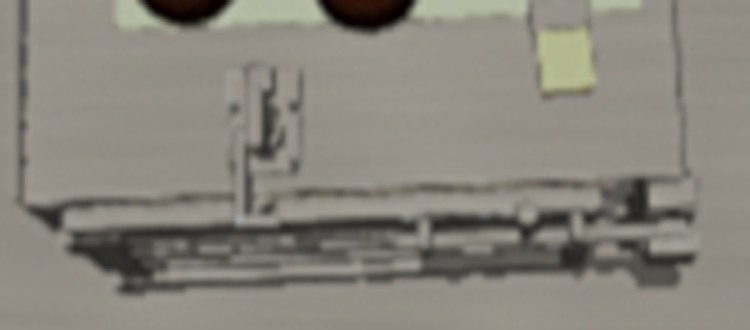

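play_rows --commands '[[[0.024,-0.026,0.034,0,0,0.062,0],[0.048,-0.052,0.068,0,0,0.124,0],[0.072,-0.078,0.102,0,0,0.186,0],[0.096,-0.104,0.136,0,0,0.248,0],[0.12,-0.13,0.17,0,0,0.31,0]]]'

```text
time_s: 0.6
tcp_pos: [0.272, 0.4749, 0.3936]
ee_rot: [[0.998, 0.068, -0.0], [0.068, -0.998, -0.001], [-0.0, 0.001, -1.0]]
wrist_force: [0.8, 1.4, 0.0]
gripper_width: 1.002
```

play_rows --commands '[[[0.034,-0.034,0,0,0,0,0],[0.068,-0.068,0,0,0,0,0],[0.102,-0.102,0,0,0,0,0],[0.136,-0.136,0,0,0,0,0],[0.17,-0.17,0,0,0,0,0]]]'

```text
time_s: 1.1
tcp_pos: [0.4423, 0.3046, 0.3923]
ee_rot: [[0.998, 0.066, -0.001], [0.066, -0.998, -0.0], [-0.001, 0.0, -1.0]]
wrist_force: [0.5, 0.9, 0.6]
gripper_width: 1.004
```

play_rows --commands '[[[0.033,-0.03,0,0,0,0,0],[0.066,-0.06,0,0,0,0,0],[0.099,-0.09,0,0,0,0,0],[0.132,-0.12,0,0,0,0,0],[0.165,-0.15,0,0,0,0,0]]]'

```text
time_s: 1.6
tcp_pos: [0.6074, 0.1549, 0.392]
ee_rot: [[0.998, 0.065, -0.001], [0.065, -0.998, -0.0], [-0.001, 0.0, -1.0]]
wrist_force: [-0.1, 0.3, -0.6]
gripper_width: 0.998
```

play_rows --commands '[[[0.0,-0.03,0,0,0,0,0],[0.0,-0.06,0,0,0,0,0],[0.0,-0.06,0,0,0,0,0]]]'

```text
time_s: 1.9
tcp_pos: [0.6065, 0.0932, 0.3922]
ee_rot: [[0.998, 0.061, -0.001], [0.061, -0.998, -0.001], [-0.001, 0.001, -1.0]]
wrist_force: [-0.3, 0.0, 1.0]
gripper_width: 0.999
```

```bash
python3 - <<'E'
from h import *
im,P,E,K,k=grab("wrist");save("w1",im);np.save("w1.npy",P);print(E.round(3));s=r.sense();print(s["tcp_pos"],s["joints"],s["ee_rot"].round(3))
E
```

```text
[[ 0.062  0.965  0.256  0.677]
 [-0.998  0.06   0.017  0.097]
 [ 0.001 -0.257  0.967  0.554]
 [ 0.     0.     0.     1.   ]]
[0.6064547  0.09476694 0.39224326] [ 2.39669316e+01  1.76275287e+01  1.75942814e+01 -9.08364971e-03
 -9.00052533e+01  6.96058850e+01] [[ 0.998  0.062 -0.001]
 [ 0.062 -0.998 -0.   ]
 [-0.001  0.    -1.   ]]
```

View pics/w1.png

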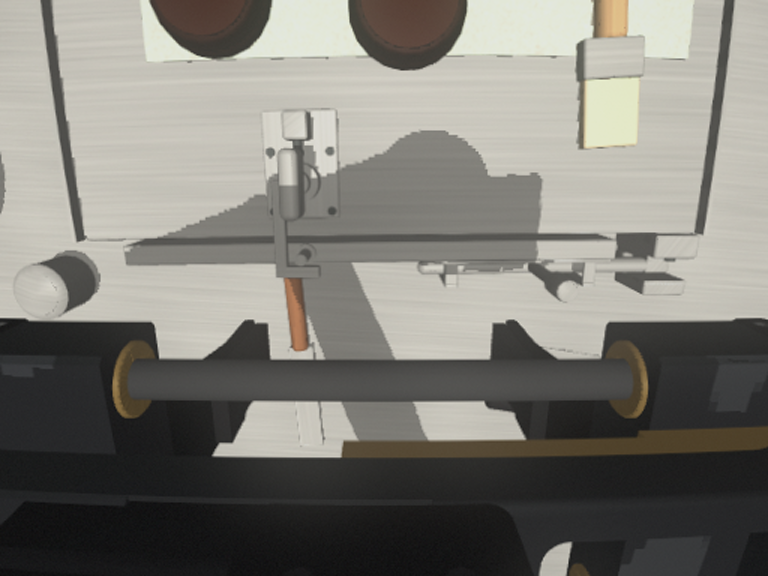

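```bash
python3 - <<'E'
from h import *
P=np.load("w1.npy")
def box(u0,v0,u1,v1,z0,z1):
    q=P[int(v0/1.5):int(v1/1.5),int(u0/1.5):int(u1/1.5)].reshape(-1,3)
    q=q[(q[:,2]>z0)&(q[:,2]<z1)];return q
b=box(265,135,320,230,.283,.30);print("bar",len(b),b.mean(0),b.min(0),b.max(0),cv2.minAreaRect(b[:,:2].astype(np.float32)*1000))
k=box(545,270,595,310,.275,.295);print("knob",len(k),np.median(k,0),k.min(0),k.max(0))
p=box(275,105,315,145,.25,.30);print("post",np.median(p,0),p.min(0),p.max(0))
a=box(270,225,322,280,.247,.262);print("hook",np.median(a,0),a.min(0),a.max(0))
# gate front edge/rail top and sides
for (u0,u1) in ((150,170),(350,370),(580,600)):
    g=box(u0,225,u1,275,.232,.248);print("rail",g.min(0),g.max(0))
g=box(100,236,750,300,.225,.30);print("right end",g[g[:,1].argmin()],g[g[:,1].argmax()])
for (v) in (80,140,200):
    g=box(690,v,745,v+4,.2,.26);print("side",np.nanmin(g,0),np.nanmax(g,0))
E
```

```text
bar 690 [0.661827   0.14763974 0.29139147] [0.64092477 0.14152426 0.28300985] [0.68153289 0.15531478 0.2944898 ] ((661.185791015625, 148.47195434570312), (40.44762420654297, 12.417557716369629), 3.1217682361602783)
knob 235 [ 0.60647012 -0.0271277   0.28199113] [ 0.59779389 -0.03542938  0.27508169] [ 0.61341739 -0.0204781   0.28404641]
post [0.69647061 0.15038708 0.26028105] [0.68586649 0.1426211  0.25026198] [0.70606617 0.15943019 0.26271022]
hook [0.60662292 0.15665808 0.25642696] [0.59664417 0.13283995 0.24751246] [0.63233606 0.16427569 0.26126331]
rail [0.59634668 0.24408406 0.23208421] [0.62509025 0.26023453 0.24128761]
rail [0.60628363 0.10073859 0.23211737] [0.63333188 0.11488637 0.24135373]
rail [ 0.60748478 -0.0682783   0.23279444] [ 0.64421496 -0.0483073   0.24153553]
right end [ 0.59514747 -0.14694116  0.22710226] [0.61001655 0.30022016 0.23404118]
side [ 0.74507086 -0.13209956  0.23796066] [ 0.74898669 -0.10904643  0.25056578]
side [ 0.70596989 -0.13296204  0.23849261] [ 0.70926455 -0.11759983  0.2508727 ]
side [ 0.66503468 -0.13611765  0.23791703] [ 0.66873574 -0.12658408  0.25082036]
```

play_rows --commands '[[[0.028,0.026,0,0,0,0,0],[0.055,0.0525,0,0,0,0,0],[0.055,0.0525,-0.045,0,0,0,0],[0.055,0.0525,-0.09,0,0,0,0],[0.055,0.0525,-0.126,0,0,0,0]]]'

```text
time_s: 2.45
tcp_pos: [0.6604, 0.1505, 0.2629]
ee_rot: [[0.998, 0.067, -0.003], [0.067, -0.998, -0.0], [-0.003, 0.0, -1.0]]
wrist_force: [0.2, -0.1, -0.5]
gripper_width: 1.0
```

play_rows --commands '[[[0,0,0,0,0,0,0.5],[0,0,0,0,0,0,1],[0,0,0,0,0,0,1],[0,0,0,0,0,0,1],[0,0,0,0,0,0,1]]]'

```text
time_s: 2.95
tcp_pos: [0.6621, 0.1491, 0.2687]
ee_rot: [[0.998, 0.065, 0.003], [0.065, -0.998, 0.001], [0.003, -0.001, -1.0]]
wrist_force: [-0.2, 0.7, 0.0]
gripper_width: 0.628
```

play_rows --commands '[[[0,0,0,0,0,0,1],[0,0,0,0,0,0,1],[0,0,0,0,0,0,1],[0,0,0,0,0,0,1],[0,0,0,0,0,0,1]]]'

```text
time_s: 3.45
tcp_pos: [0.6615, 0.1492, 0.2664]
ee_rot: [[0.998, 0.065, 0.0], [0.065, -0.998, 0.001], [0.0, -0.001, -1.0]]
wrist_force: [-2.1, 5.7, 0.2]
gripper_width: 0.174
```

play_rows --commands '[[[0,0,0,0,0,0,1],[0,0,0,0,0,0,1],[0,0,0,0,0,0,1]]]'

```text
time_s: 3.75
tcp_pos: [0.6615, 0.1496, 0.2667]
ee_rot: [[0.998, 0.066, 0.001], [0.066, -0.998, 0.001], [0.001, -0.001, -1.0]]
wrist_force: [-0.5, 3.1, 1.4]
gripper_width: 0.134
```

play_rows --commands '[[[0,0,0,0,0,-0.14,1],[0,0,0,0,0,-0.28,1],[0,0,0,0,0,-0.42,1],[0,0,0,0,0,-0.56,1],[0,0,0,0,0,-0.7,1]]]'

```text
time_s: 4.25
tcp_pos: [0.6612, 0.1488, 0.2667]
ee_rot: [[0.802, -0.597, -0.0], [-0.597, -0.802, -0.0], [-0.0, 0.001, -1.0]]
wrist_force: [-1.6, 1.8, 0.7]
gripper_width: 0.131
```

play_rows --commands '[[[0,0,0,0,0,-0.12,1],[0,0,0,0,0,-0.25,1],[0,0,0,0,0,-0.38,1],[0,0,0,0,0,-0.5,1],[0,0,0,0,0,-0.5,1]]]'

```text
time_s: 4.75
tcp_pos: [0.6608, 0.1484, 0.2667]
ee_rot: [[0.422, -0.906, -0.001], [-0.906, -0.422, -0.001], [0.0, 0.002, -1.0]]
wrist_force: [-2.3, 0.8, 1.8]
gripper_width: 0.136
```

play_rows --commands '[[[0,0,0,0,0,0,0.5],[0,0,0,0,0,0,0.5],[0,0,0,0,0,0,0.5],[0,0,0.03,0,0,0,0.5],[0,0,0.07,0,0,0,0.4]]]'

```text
time_s: 5.25
tcp_pos: [0.6605, 0.1483, 0.3339]
ee_rot: [[0.423, -0.906, -0.007], [-0.906, -0.423, -0.003], [-0.0, 0.007, -1.0]]
wrist_force: [1.3, 0.3, 0.3]
gripper_width: 0.505
```

play_rows --commands '[[[-0.01,-0.035,0.02,0,0,0.12,0.4],[-0.02,-0.07,0.04,0,0,0.24,0.4],[-0.03,-0.105,0.04,0,0,0.36,0.4],[-0.04,-0.14,0.04,0,0,0.48,0.4],[-0.055,-0.1765,0.04,0,0,0.6,0.4]]]'

```text
time_s: 5.75
tcp_pos: [0.6061, -0.029, 0.3758]
ee_rot: [[0.863, -0.505, -0.001], [-0.505, -0.863, -0.0], [-0.001, 0.001, -1.0]]
wrist_force: [-0.0, -1.3, -1.4]
gripper_width: 0.604
```

play_rows --commands '[[[0,0,0,0,0,0.13,0.4],[0,0,0,0,0,0.26,0.4],[0,0,0,0,0,0.39,0.4],[0,0,0,0,0,0.52,0.4],[0,0,0,0,0,0.6,0.4]]]'

```text
time_s: 6.25
tcp_pos: [0.6064, -0.028, 0.376]
ee_rot: [[0.998, 0.07, -0.001], [0.07, -0.998, -0.0], [-0.001, 0.0, -1.0]]
wrist_force: [0.5, 0.4, -0.3]
gripper_width: 0.601
```

play_rows --commands '[[[0,0,0,0,0,0,0.4],[0,0,0,0,0,0,0.4]]]'

```text
time_s: 6.45
tcp_pos: [0.6064, -0.0278, 0.3762]
ee_rot: [[0.998, 0.064, -0.001], [0.064, -0.998, -0.0], [-0.001, 0.0, -1.0]]
wrist_force: [-0.6, 0.5, -0.4]
gripper_width: 0.599
```

```bash
python3 - <<'E'
from h import *
im,P,E,K,k=grab("wrist");save("w2",im);np.save("w2.npy",P);s=r.sense();print(s["tcp_pos"],s["ee_rot"].round(3),s["time_s"])
E
```

```text
[ 0.60643444 -0.02778412  0.37626592] [[ 0.998  0.064 -0.   ]
 [ 0.064 -0.998 -0.   ]
 [-0.     0.    -1.   ]] 6.5
```

View pics/w2.png

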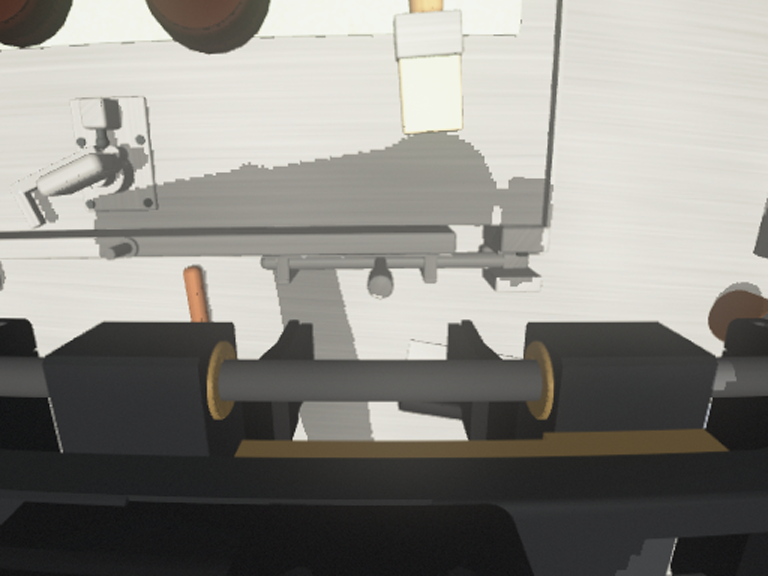

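```bash
python3 - <<'E'
from h import *
P=np.load("w2.npy")
def box(u0,v0,u1,v1,z0,z1):
    q=P[int(v0/1.5):int(v1/1.5),int(u0/1.5):int(u1/1.5)].reshape(-1,3)
    return q[(q[:,2]>z0)&(q[:,2]<z1)]
k=box(360,260,400,305,.278,.295);print("knob",len(k),np.median(k,0),k.min(0),k.max(0))
for n,b in dict(sl=(270,255,292,288),sr=(420,255,440,285),keeper=(480,225,545,292)).items():
    k=box(*b,.15,.3);print(n,np.median(k,0),k.min(0),k.max(0))
b=box(30,140,115,200,.28,.30);print("bar",b.mean(0),cv2.minAreaRect(b[:,:2].astype(np.float32)*1000))
E
```

```text
knob 235 [ 0.6062611  -0.02932733  0.28218106] [ 0.59840283 -0.03712734  0.27813108] [ 0.61304917 -0.02164237  0.28421073]
sl [0.60055794 0.03890414 0.23579231] [0.59101191 0.03326562 0.20837253] [0.61137802 0.05331487 0.23940156]
sr [ 0.60763502 -0.06326085  0.23591661] [ 0.59867868 -0.07324515  0.20439803] [ 0.61790362 -0.05596011  0.23908147]
keeper [ 0.61659073 -0.12190973  0.2270692 ] [ 0.59219251 -0.14702675  0.17809607] [ 0.6438223  -0.10329312  0.2427147 ]
bar [0.66122421 0.14502761 0.29037166] ((661.2142333984375, 147.55545043945312), (12.319385528564453, 41.5761604309082), 25.315879821777344)
```

play_rows --commands '[[[0,-0.001,-0.04,0,0,0,0.4],[0,-0.001,-0.08,0,0,0,0.4],[0,-0.001,-0.11,0,0,0,0.4],[0,-0.001,-0.124,0,0,0,0.5],[0,-0.001,-0.124,0,0,0,1]]]'

```text
time_s: 7.0
tcp_pos: [0.605, -0.0288, 0.2496]
ee_rot: [[0.998, 0.064, -0.006], [0.064, -0.998, -0.001], [-0.006, 0.0, -1.0]]
wrist_force: [0.5, 0.3, 0.4]
gripper_width: 0.497
```

play_rows --commands '[[[0,0,0,0,0,0,1],[0,0,0,0,0,0,1],[0,0,0,0,0,0,1],[0,0,0,0,0,0,1],[0,0,0,0,0,0,1]]]'

```text
time_s: 7.5
tcp_pos: [0.607, -0.0285, 0.2538]
ee_rot: [[0.998, 0.065, 0.002], [0.065, -0.998, 0.0], [0.002, -0.0, -1.0]]
wrist_force: [0.5, 1.1, 2.5]
gripper_width: 0.172
```

play_rows --commands '[[[0,0,0,0,0,0,1],[0,0,0,0,0,0,1],[0,0,0,0,0,0,1],[0,0,0,0,0,0,1]]]'

```text
time_s: 7.9
tcp_pos: [0.607, -0.0286, 0.2537]
ee_rot: [[0.998, 0.065, 0.002], [0.065, -0.998, 0.0], [0.002, 0.0, -1.0]]
wrist_force: [0.2, 2.2, 6.2]
gripper_width: 0.175
```

play_rows --commands '[[[0,0,0.005,0,0,0,1],[0,0,0.01,0,0,0,1],[0,0,0.013,0,0,0,1],[0,0,0.013,0,0,0,1],[0,0,0.013,0,0,0,1]]]'

```text
time_s: 8.4
tcp_pos: [0.6064, -0.0285, 0.2652]
ee_rot: [[0.998, 0.065, -0.0], [0.065, -0.998, 0.0], [-0.0, -0.0, -1.0]]
wrist_force: [0.7, 1.1, -1.3]
gripper_width: 0.174
```

```bash
python3 - <<'E'
from h import *
im,P,E,K,k=grab("wrist");save("w3",im[120:260,150:450],2.5);np.save("w3.npy",P);s=r.sense();print(s["tcp_pos"],s["wrist_force"],s["moment"])
E
```

```text
[ 0.60637417 -0.02851932  0.26516076] [ 1.84875899  0.57104806 -2.11248522] [ 0.39042141 -0.42763233 -0.09430632]
```

View pics/w3.png

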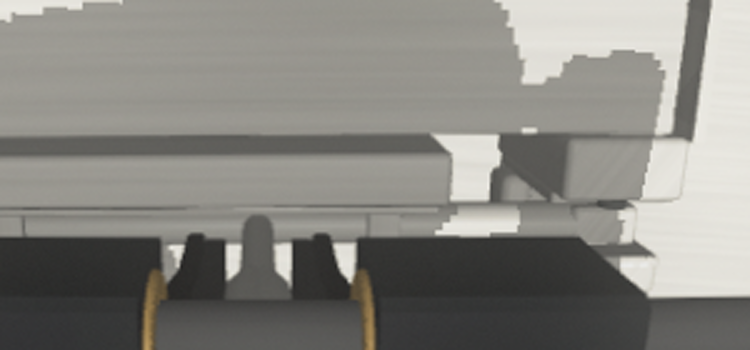

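```bash
python3 - <<'E'
from h import *
for n in("w2","w3"):
    P=np.load(n+".npy").reshape(-1,3)
    q=P[(P[:,1]<-.078)&(P[:,1]>-.098)&(P[:,0]>.59)&(P[:,0]<.615)&(P[:,2]>.19)&(P[:,2]<.26)]
    print(n,len(q),np.percentile(q[:,2],[50,80,95]))
E
```

```text
w2 160 [0.21287738 0.21362221 0.21425788]
w3 333 [0.22417562 0.22494351 0.22559147]
```

play_rows --commands '[[[0,0,0.002,0,0,0,1],[-0.0005,0.006,0.002,0,0,0,1],[-0.001,0.013,0.002,0,0,0,1],[-0.0015,0.02,0.002,0,0,0,1],[-0.002,0.027,0.002,0,0,0,1]]]'

```text
time_s: 8.95
tcp_pos: [0.6044, -0.0012, 0.2676]
ee_rot: [[0.998, 0.065, 0.0], [0.065, -0.998, -0.0], [0.0, 0.0, -1.0]]
wrist_force: [1.1, -0.2, -2.5]
gripper_width: 0.171
```

play_rows --commands '[[[-0.0005,0.008,0,0,0,0,1],[-0.001,0.0165,0,0,0,0,1],[-0.001,0.0165,0,0,0,0,1],[-0.001,0.0165,0,0,0,0,1],[-0.001,0.0165,0,0,0,0,1]]]'

```text
time_s: 9.45
tcp_pos: [0.6033, 0.0151, 0.2674]
ee_rot: [[0.998, 0.065, -0.0], [0.065, -0.998, 0.001], [-0.0, -0.001, -1.0]]
wrist_force: [0.7, 0.3, -1.6]
gripper_width: 0.17
```

```bash
python3 - <<'E'
from h import *
im,P,E,K,k=grab("wrist");save("w4",im[110:270,150:450],2.5);np.save("w4.npy",P);s=r.sense();print(s["tcp_pos"],s["wrist_force"],s["moment"])
E
```

```text
[0.6033694  0.0150932  0.26742411] [ 1.5404428  -0.35487574 -1.5974568 ] [-0.23953566 -0.38289751 -0.00810104]
```

View pics/w4.png

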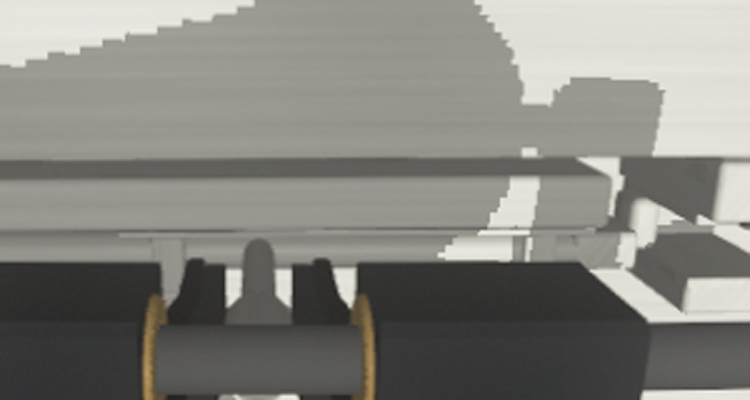

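play_rows --commands '[[[-0.006,0,0,0,0,-0.022,1],[-0.012,0,0,0,0,-0.045,1],[-0.018,0.0002,0,0,0,-0.067,1],[-0.0241,0.0005,0,0,0,-0.09,1],[-0.0241,0.0005,0,0,0,-0.09,1]]]'

```text
time_s: 10.0
tcp_pos: [0.5784, 0.0153, 0.2679]
ee_rot: [[1.0, -0.025, -0.0], [-0.025, -1.0, 0.0], [-0.0, -0.0, -1.0]]
wrist_force: [3.9, -1.4, -2.5]
gripper_width: 0.176
```

play_rows --commands '[[[-0.012,0.001,0,0,0,-0.045,1],[-0.024,0.0026,0,0,0,-0.09,1],[-0.0358,0.0047,0,0,0,-0.135,1],[-0.0475,0.0073,0,0,0,-0.18,1],[-0.0475,0.0073,0,0,0,-0.18,1]]]'

```text
time_s: 10.5
tcp_pos: [0.5307, 0.0223, 0.268]
ee_rot: [[0.979, -0.203, -0.0], [-0.203, -0.979, -0.001], [-0.0, 0.001, -1.0]]
wrist_force: [4.3, -3.5, -2.8]
gripper_width: 0.172
```

play_rows --commands '[[[0,0,0,0,0,0,1],[0,0,0,0,0,0,1],[0,0,0,0,0,0,1],[0,0,0,0,0,0,1],[0,0,0,0,0,0,1]]]'

```text
time_s: 11.0
tcp_pos: [0.5325, 0.0219, 0.2676]
ee_rot: [[0.979, -0.203, 0.0], [-0.203, -0.979, -0.002], [0.0, 0.002, -1.0]]
wrist_force: [2.2, -4.5, -1.7]
gripper_width: 0.176
```

```bash
python3 - <<'E'
from h import *
im,P,E,K,k=grab("wrist");s=r.sense();print(s["tcp_pos"],s["wrist_force"],s["moment"],s["gripper_width"])
im2,P2,*_=grab("top")
save("f",np.vstack([im[:, :],im2[:,:]])[:, :],.78)
# gate rail top in the top and wrist views: line fit
for P in(P,P2):
    q=P.reshape(-1,3);q=q[(q[:,2]>.235)&(q[:,2]<.245)&(q[:,0]<.60)&(q[:,0]>.48)&(q[:,1]>-.16)&(q[:,1]<.28)]
    if len(q)>20:
        vx,vy,*_=cv2.fitLine(q[:,:2].astype(np.float32),cv2.DIST_HUBER,0,.01,.01).ravel()
        print(len(q),q.min(0),q.max(0),"gate angle",abs(np.arctan2(vx,abs(vy)) if vy>0 else np.arctan2(-vx,-vy))+.067)
E
```

```text
[0.53252292 0.02184974 0.26759429] [ 3.60210237 -4.90823268 -2.30106038] [-1.35471562 -0.90345077  0.06720884] 0.1718228256329743
9579 [ 0.51556152 -0.07627526  0.23500507] [0.59054545 0.19459317 0.24489625] gate angle 0.26758507
58 [ 0.52818943 -0.04500462  0.2374189 ] [0.59890235 0.27699298 0.24430918] gate angle 0.26486868
```

View pics/f.png

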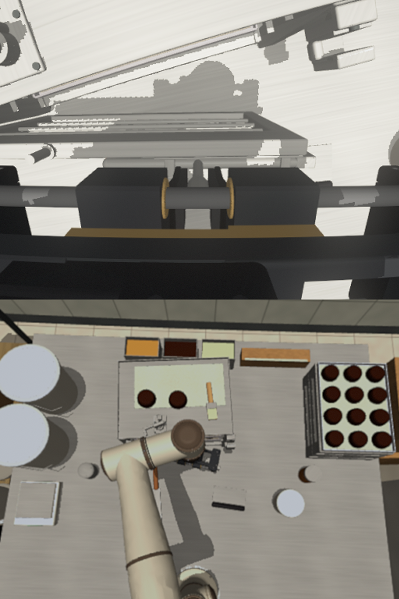

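```bash
python3 - <<'E'
from station import r
s=r.sense();print(abs(s["joint_velocities"]).max(),s["time_s"]);print(r.finish_job())
E
```

```text
0.09527749553153095 11.1
the job is handed in; nothing more can be done
None
```

The rack's gate is open and was held by the bolt's knob at about 0.27 rad (free edge about 10 cm off) when I handed the job in at 11.1 s of the 45 s. `r.finish_job()` gives no verdict, so I have only my own checks to go on.

- **Catch:** I turned it clockwise into its open seat. The wrist picture shows the hook off the pin, and its measured angle is about 1.19 rad.
- **Bolt:** I lifted it about 13 mm. An 11 mm rise showed in the depth image before I added 2 mm. I then drew it about 43.6 mm, and the picture shows the nose out of the keeper.
- **Gate:** The wrist view gives 0.268 rad and the top view 0.265 rad. The arm was practically still.
- **Grip:** The fingers are closed on the 16 mm knob at about 15 mm opening, with 4–6 N sideways at the wrist. The gate's spring explains about 4 N of that. The sideways part along the gate, about 5 N towards -y, is probably the bolt against its end stop.
- **Bystanders:** By eye in the last top picture the cakes, brush and table things look unmoved, though the arm hid part of the rack and the palette knife. I did not measure them.

No check failed or disagreed.

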